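# Hold the corner slab home against both laths

### The arm

A 7-joint arm with a two-finger parallel gripper is mounted at the origin on the work surface. World frame = base frame: x ahead of the robot, y to its left, z up, the work surface at z = 0. Lengths are in m, angles in rad, forces in N, time in s.
With the tool pointing down it reaches from about 0.425 to 0.925 m from the base axis. Payload 6.8 kg.
Tool frame: the origin (TCP) lies midway between the tips of the shut fingers; the grasp point (between the pads) lies 19 mm behind it (bot.grasp_offset is the x of the grasp point in the tool frame, in m); x points along the fingers, y is the direction in which the jaws open and shut, and the axes are right-handed (so a half turn about x gives the same grasp; the last joint's range is limited). The gripper opens to 88 mm and grips with 3 to 60 N. Pads are 20 mm wide; open, the fingers measure 115 mm over their backs; the gripper's body (75 mm by 178 mm) begins 61 mm behind the grasp point.
Start: joints at [-1.217, 0.477, 0.022, 1.555, -0.011, 1.109, -0.083], TCP at [0.301, 0.604, 0.223] pointing down, gripper open.
Joint ranges: [-2.96, 2.96], [-0.34, 2.1], [-1.41, 1.46], [0.24, 2.44], [-1.37, 4.51], [0.17, 1.92], [-2.96, 2.96]. Speed limits (rad/s): [2.39, 2.39, 3.14, 3.14, 3.14, 3.14, 3.14].

### API

Orientations are given as a unit quaternion [x, y, z, w].
In Python, from cell import bot, vision gives the robot as it stands.
- The arm moves only by the tool carry_out, never from a script. Its arguments are lists of equal length, an entry for each row: "slide": the shift along the tool's x, y, z in mm, a list of three; "angular": the turn, a rotation vector about the tool's x, y, z in degrees, a list of three; "jaw": the opening, from 0 (shut) to 1 (fully open). In form: {"slide": [[x, y, z], ...], "angular": [[ax, ay, az], ...], "jaw": [jaw, ...]}. A call has exactly 5 rows; each row shifts and turns the commanded pose from where the row before left it, along the tool's axes as they then stand; what a row does not reach is not made up. A row lasts 1/10 s, in which the tool goes at most 50 mm and 8.59 degrees, less where a joint would pass 70% of its speed; a pose out of reach is approached as far as the arm can. A call is refused whole if a number of a shift passes 50 or a number of a turn 8.59, either way. A call with a gripper value outside its range is refused whole. The fingers move at their own pace and stop on an object; the grip force is fixed at half the most. Time passes only in rows, so rows that do not move let the fingers close, or fill a call up. It gives the time, the measured TCP pose, the force and the opening at its end, in the units of the state.
- bot.get_obs(): the state, without advancing time (a new reading comes with each control period).
- vision.read_camera(name): name is "scene" or "top"; returns the picture (420x560x3 uint8, red, green, blue); there is no depth.
- vision.camera_info(name): a dict with "fx", "fy", "cx", "cy" (pixels), "world_from_camera" (4x4, takes a point from camera to world coordinates). Camera axes: x right, y up, looking along -z (the intrinsics and any distortion apply to the point x, -y, -z); pixel columns grow to the right and rows downward; lengths in m; the calibration is good to about 2 mm. A picture is of the moment at which its call begins. camera_info takes no time and is no camera call.
- bot.sign_off(): hands the job in, once; it reports no verdict.
The state is a dict: "time": time; "joints": joint angles; "dq": joint speeds; "effort": joint torques, N m; "position": TCP position; "tcp_rot": TCP orientation; "force": force on the tool from outside, world axes, zero at the start; "moment": the same for the moment, N m; "opening": opening from 0.0 (shut) to 1.0 (fully open).
Only numpy, scipy, OpenCV 4.12 (cv2) and the standard library are available. Lean on these libraries where they do the work, as an engineer would, in place of code of your own. Each camera call takes 0.05 s, during which the arm holds its last target. There are 200 camera calls.

### The job

A slab-glass panel is being set out on the plywood board, starting in the corner where the two wooden laths meet. Pick up the plain rectangular glass slab (four square corners, not the one with the clipped corner nor the tapered one), lay it flat on the board with its long side along the long lath, and slide it into the corner until it bears flush on both laths at once, gently, because glass chips when it is banged. Finish still holding it there with a light, steady push against both laths, and leave the other slabs, the weight and the fid where they lie.

Things in the scene. Friction and masses are not known exactly. Their poses are not given: they have to be found in the camera images.
- slab: The slab to set: a plain rectangular block of opal slab glass, 100 (its x) by 60 (its y) by 30 mm thick, about 0.4 to 0.55 kg, lying flat on the bench. Origin at the centre of its underside, z up. It is the same either way round (half a turn). It can only be gripped across its 60 mm width. Held by no more than its upper 18 mm, the fingers stay above the laths when it lies on the board.
- board: The setting-out board, fixed to the bench: plywood, 280 (its x) by 250 (its y) mm, top surface 18 mm above the bench, covered with a paper drawing. Origin at the centre of its underside, z up, x and y along its edges. It carries the two laths, which form a right-angled corner at its +x, +y end.
- long_lath: The long wooden lath, screwed down along the board's +y edge: 272 (along the board's x) by 22 mm, rising 10 mm above the board's top. Origin at the centre of its underside; the slab bears on its inner face, which looks to the board's -y and lies 11 mm from the origin (100 mm from the board's centre line). Axes as the board's.
- short_lath: The short wooden lath, screwed down along the board's +x edge: 160 (along the board's y) by 22 mm, rising 10 mm above the board's top. Origin at the centre of its underside; the slab bears on its inner face, which looks to the board's -x and lies 11 mm from the origin (115 mm from the board's centre line). It stops 8 mm short of the long lath, leaving a gap for chips. Axes as the board's.
- corner (a point): Point on the board's top surface where the planes of the two laths' inner faces meet; board frame (115, 100, 18) mm. With the slab home, the centre of its underside lies 50 mm from here along the board's -x and 30 mm along its -y. The laths and the glass are rigid. The glass drags on paper and wood (friction coefficient about 0.5 to 0.7), so it sticks while it is pressed down hard, and a push met short of home is only drag.
- clipped_slab: Leave alone: slab of the same glass and 100 by 60 by 30 mm outline, but with one corner cut off at 45 degrees (30 mm each way). Origin at the centre of the outline's underside.
- tapered_slab: Leave alone: slab of the same glass, 100 mm long, 30 mm thick, tapering from 60 mm wide at one end (-x) to 24 mm at the other (+x). Origin at the centre of its underside.
- weight: Leave alone: round steel paper weight with a knob, 48 mm across, 46 mm tall, standing on the board near the middle of its -y edge. Origin at the centre of its underside.
- fid: Leave alone: wooden fid (a flat smoothing stick), 150 mm long (its x), 20 mm wide, 10 mm high, lying on the board along its -x edge. Origin under the middle of its broad part, 55 mm from the butt; the narrow tip points along its +x.
Mind the look-alikes: they are no part of the job. What is shaped like the slab but red is not meant.

How it is judged:
On the way:
1. the rectangular slab is picked up clear of the bench (height (world z) of slab above 0.03 m and contact force between slab and the fingers above 2 N), for 0.2 s.
At the end, for the whole second after the job is handed in: The slab lies flat on the board (within 2.5 mm and 2 degrees) in the corner, long side along the long lath, square to it within 1.4 degrees and within 2.5 mm of fully home each way; it presses on each lath with more than 1.5 N, held by the fingers, at rest, for the whole last second (contact force between slab and long_lath above 1.5 N and contact force between slab and short_lath above 1.5 N and contact force between slab and the fingers above 1.5 N and angle between the x axis of slab and the x axis of board, either way round below 0.025 rad and x of slab in the frame of board between 0.0625 and 0.0675 m and y of slab in the frame of board between 0.0675 and 0.0725 m and z of slab in the frame of board between 0.015 and 0.0205 m and angle between slab's own z axis and vertical below 0.035 rad and linear speed of slab below 0.01 m/s); the arm keeps its last pose, push and grip.
It fails at once if the slab is banged on the board or laths (more than 60 N) (contact force between slab and board above 60 N).
It fails at once if another slab is moved more than 20 mm (distance of any of clipped_slab, tapered_slab from where it was at the start of the episode above 0.02 m).
It fails at once if the weight is moved more than 20 mm (distance of weight from where it was at the start of the episode above 0.02 m).
It fails at once if the fid is moved more than 20 mm (distance of fid from where it was at the start of the episode above 0.02 m).
It also fails if it takes over 61 s, if anything falls off the work surface, if the arm or the gripper's body presses on something with over 40 N, if the wrist force passes 120 N, or if a joint passes its speed limit or range.

## Working session

There is one attempt and no reset: what is moved stays moved. The work goes in short steps, Python scripts to look and compute and a tool call to move; the robot and the scene stay as the last step left them, time stands still between calls to the robot, and variables do not carry over. Pictures are saved under pics/ and viewed, about 8 in all and at most 12, crops included, and the job is handed in when it is done.

Besides the shell and the picture viewer there is one more tool, called after "Request:" by a JSON object that holds its "name" and its "arguments". carry_out: Moves the arm, as the interface text tells. Its arguments: {"type":"object","properties":{"slide":{"type":"array","items":{"type":"array","items":{"type":"number"}}},"angular":{"type":"array","items":{"type":"array","items":{"type":"number"}}},"jaw":{"type":"array","items":{"type":"number"}}},"required":["slide","angular","jaw"]}

```bash
mkdir -p pics; ls; python3 - <<'E'
from cell import bot, vision
import cv2, numpy as np
o=bot.get_obs(); print(o['time'],o['position'],o['tcp_rot'],o['force'],o['opening'],bot.grasp_offset)
for n in("top","scene"):
    im=vision.read_camera(n); cv2.imwrite(f'pics/{n}0.png',im[...,::-1]); print(n,vision.camera_info(n))
E
```

```text
pics
0.0 [0.30051159 0.60376726 0.22173337] [ 0.16119182  0.68843396 -0.16240944  0.68825798] [ 0.11470426 -0.02333506 -0.77581383] 0.9982931063187739 -0.0187
top {'fx': 492.8674674553159, 'fy': 492.8674674553159, 'cx': 275.5603172408813, 'cy': 210.41930372779441, 'world_from_camera': array([[ 0.0075199 ,  0.99508618, -0.09872664,  0.35455678],
       [-0.99970641,  0.00975532,  0.0221794 , -0.02040571],
       [ 0.02303352,  0.09853087,  0.99486739,  1.27007743],
       [ 0.        ,  0.        ,  0.        ,  1.        ]])}
scene {'fx': 385.443839623914, 'fy': 385.443839623914, 'cx': 277.0504884582691, 'cy': 213.61762237387424, 'world_from_camera': array([[-0.51733073, -0.72402963,  0.45623459,  0.9948171 ],
       [ 0.85577329, -0.43482326,  0.28032266,  0.28358127],
       [-0.0045805 ,  0.53545291,  0.84455266,  1.01458203],
       [ 0.        ,  0.        ,  0.        ,  1.        ]])}
```

View pics/top0.png

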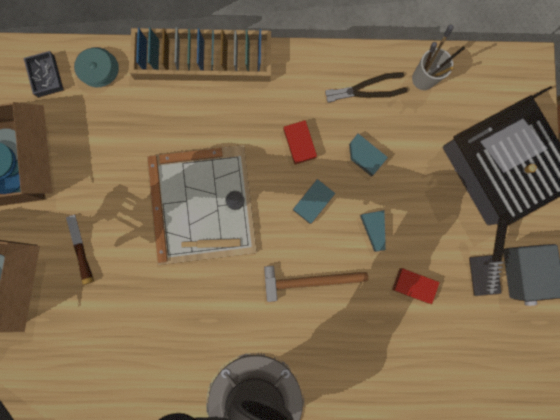

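View pics/scene0.png

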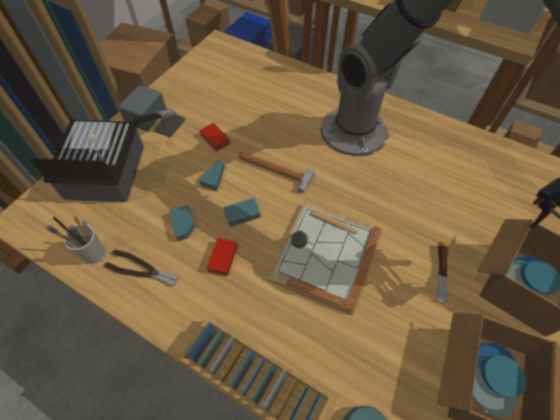

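Teal candidates in the top view are (314,201), a plain rectangle, (368,154), which is clipped, and (376,230), which is tapered. The two red ones at (300,142) and (416,286) are excluded by colour. (314,201) fits. The corner of the laths is at about (160,160). Next I'll measure and confirm with a crop.

```bash
cat > h.py <<'E'
import numpy as np, cv2
from cell import bot, vision
def ray(n,uv,z):
    c=vision.camera_info(n); T=c['world_from_camera']; uv=np.atleast_2d(uv).astype(float)
    d=np.c_[(uv[:,0]-c['cx'])/c['fx'],-(uv[:,1]-c['cy'])/c['fy'],-np.ones(len(uv))]@T[:3,:3].T
    return T[:3,3]+d*((z-T[2,3])/d[:,2])[:,None]
def proj(n,P):
    c=vision.camera_info(n); T=c['world_from_camera']; p=(np.atleast_2d(P)-T[:3,3])@T[:3,:3]
    return np.c_[c['cx']+c['fx']*p[:,0]/-p[:,2], c['cy']-c['fy']*p[:,1]/-p[:,2]]
E
python3 - <<'E'
from h import *
im=cv2.imread('pics/top0.png'); hsv=cv2.cvtColor(im,cv2.COLOR_BGR2HSV)
print(hsv[201,314],hsv[190,312],hsv[212,300])
m=cv2.inRange(hsv,(80,50,40),(115,255,255)); m[:, :270]=0;m[:,400:]=0
cs,_=cv2.findContours(m,0,1)
for c in cs:
    if cv2.contourArea(c)<150: continue
    r=cv2.minAreaRect(c); b=cv2.boxPoints(r); w=ray('top',b,.03)[:,:2]
    print(r,cv2.contourArea(c),w.round(4).tolist(),'c',w.mean(0),np.linalg.norm(np.diff(w,axis=0),axis=1))
a=cv2.resize(im[135:275,140:270],None,fx=3,fy=3,interpolation=cv2.INTER_CUBIC)
b=cv2.resize(im[135:275,280:410],None,fx=3,fy=3,interpolation=cv2.INTER_CUBIC)
cv2.imwrite('pics/crop.png',np.hstack([a,b]))
E
```

```text
[88 54 90] [94 54 80] [ 92  69 104]
((373.0849609375, 230.70826721191406), (37.08796310424805, 21.099782943725586), 87.79740142822266) 531.5 [[0.4742, -0.2671], [0.4768, -0.3209], [0.3829, -0.3232], [0.3805, -0.2698]] c [ 0.42862381 -0.29527184] [0.05389051 0.09392493 0.05349183]
((313.51220703125, 201.10977172851562), (21.55198097229004, 37.325531005859375), 38.65980529785156) 721.0 [[0.4818, -0.0933], [0.5571, -0.1525], [0.5229, -0.1954], [0.448, -0.136]] c [ 0.50245434 -0.14431055] [0.09578583 0.05483401 0.09560102]
((364.7682800292969, 154.4146270751953), (36.700836181640625, 22.801372528076172), 38.65980529785156) 698.0 [[0.6304, -0.2209], [0.6776, -0.2581], [0.6184, -0.3315], [0.5717, -0.2941]] c [ 0.62452234 -0.27614263] [0.06002383 0.09427994 0.05982268]
```

View pics/crop.png

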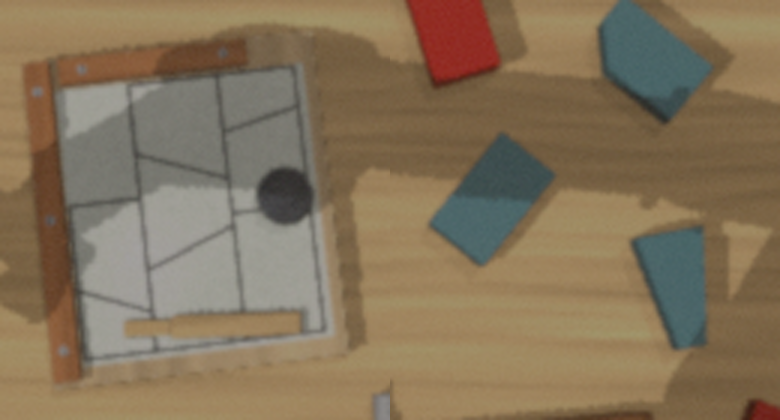

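The crop shows the rectangle at (314,201) has four square corners, so it is the slab to use. The laths appear as reddish strips on the board's left (long) and top (short) edges. Next I'll measure the laths.

```bash
python3 - <<'E'
from h import *
im=cv2.imread('pics/top0.png'); hsv=cv2.cvtColor(im,cv2.COLOR_BGR2HSV)
for p in [(155,200),(150,190),(170,155),(200,154),(240,150),(159,240),(160,255)]: print(p,hsv[p[1],p[0]])
m=cv2.inRange(hsv,(3,110,40),(14,255,255)); m[:140]=0;m[275:]=0;m[:,:140]=0;m[:,265:]=0
cv2.imwrite('pics/m.png',cv2.resize(m[135:275,140:270],None,fx=3,fy=3))
# inner edge of long lath: per row rightmost; short lath: per column lowest
L=[];
for r in range(172,255):
    c=np.where(m[r,145:172])[0]
    if len(c)>3: L.append((145+c.max()+.5,r,145+c.min()-.5))
S=[]
for c in range(172,215):
    r=np.where(m[145:172,c])[0]
    if len(r)>3: S.append((c,145+r.max()+.5,145+r.min()-.5))
L=np.array(L);S=np.array(S)
def line(p):
    w=ray('top',p,.028)[:,:2].astype(np.float32); v=cv2.fitLine(w,cv2.DIST_HUBER,0,.01,.01).ravel(); return v
for nme,p in(('Lin',L[:,:2]),('Lout',L[:,[2,1]]),('Sin',S[:,:2]),('Sout',S[:,[0,2]])):
    v=line(p); print(nme,len(p),v,np.degrees(np.arctan(v[1]/v[0])) )
a,b=line(L[:,:2]),line(S[:,:2])
t=np.linalg.solve(np.c_[a[:2],-b[:2]],b[2:]-a[2:]); print('corner',a[2:]+a[:2]*t[0])
E
```

```text
(155, 200) [ 13 150 102]
(150, 190) [ 16 114 132]
(170, 155) [ 13 142 135]
(200, 154) [ 12 141 105]
(240, 150) [ 16  92 117]
(159, 240) [ 13 147 137]
(160, 255) [ 13 144 138]
Lin 83 [0.99075407 0.1356702  0.46875927 0.23831978] 7.797376
Lout 83 [0.9919508  0.12662399 0.46853572 0.26146075] 7.274549
Sin 43 [ 0.12622802 -0.99200124  0.60733944  0.15450852] -82.74832
Sout 43 [ 0.11749869 -0.99307305  0.6296473   0.163938  ] -83.25223
corner [0.5944841  0.25553608]
```

View pics/m.png

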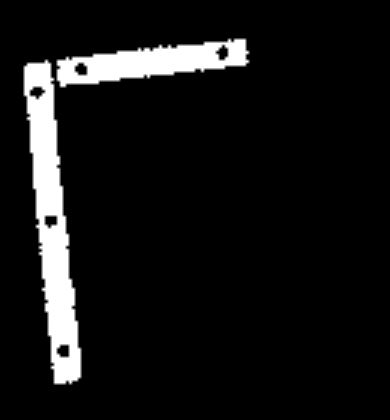

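```bash
cat >> h.py <<'E'
from scipy.spatial.transform import Rotation as R
def plan(xyz,jaw_deg,n):
    """rows for TCP to xyz, tool x down, tool y at jaw_deg (mod 180), in n equal rows: slide (tool mm), turn (deg)"""
    o=bot.get_obs(); p=np.array(o['position']); q=R.from_quat(o['tcp_rot']); M=q.as_matrix()
    now=np.degrees(np.arctan2(M[1,1],M[0,1])); d=(jaw_deg-now+90)%180-90
    a=np.radians(now+d); y=[np.cos(a),np.sin(a),0]; x=[0,0,-1]; G=R.from_matrix(np.c_[x,y,np.cross(x,y)])
    rv=(q.inv()*G).as_rotvec(degrees=True)
    print('t',o['time'],'pos',p.round(4),'jaw',now.round(2),'F',np.round(o['force'],2),'op',round(o['opening'],3),'j',np.round(o['joints'],2))
    print('tool-frame total',(q.inv().apply(np.array(xyz)-p)*1e3).round(1),'turn',rv.round(2))
    for i in range(n):
        qi=q*R.from_rotvec(rv*i/n,degrees=True)
        print((qi.inv().apply(np.array(xyz)-p)*1e3/n).round(1).tolist(),(rv/n).round(2).tolist())
E
python3 - <<'E'
from h import *
plan([.5025,-.1443,.16],51.8,20)
E
```

```text
t 0.1 pos [0.3005 0.6038 0.2218] jaw 63.55 F [ 0.53  0.46 -0.36] op 1.001 j [-1.22  0.48  0.02  1.56 -0.01  1.11 -0.08]
tool-frame total [  62.8 -579.7  514.1] turn [1.175e+01 1.000e-02 9.000e-02]
[3.1, -29.0, 25.7] [0.59, 0.0, 0.0]
[3.1, -28.7, 26.0] [0.59, 0.0, 0.0]
[3.1, -28.5, 26.3] [0.59, 0.0, 0.0]
[3.1, -28.2, 26.6] [0.59, 0.0, 0.0]
[3.1, -27.9, 26.9] [0.59, 0.0, 0.0]
[3.1, -27.6, 27.2] [0.59, 0.0, 0.0]
[3.1, -27.4, 27.4] [0.59, 0.0, 0.0]
[3.1, -27.1, 27.7] [0.59, 0.0, 0.0]
[3.1, -26.8, 28.0] [0.59, 0.0, 0.0]
[3.1, -26.5, 28.3] [0.59, 0.0, 0.0]
[3.1, -26.2, 28.5] [0.59, 0.0, 0.0]
[3.1, -25.9, 28.8] [0.59, 0.0, 0.0]
[3.1, -25.6, 29.1] [0.59, 0.0, 0.0]
[3.1, -25.3, 29.3] [0.59, 0.0, 0.0]
[3.1, -25.0, 29.6] [0.59, 0.0, 0.0]
[3.1, -24.7, 29.8] [0.59, 0.0, 0.0]
[3.1, -24.4, 30.1] [0.59, 0.0, 0.0]
[3.1, -24.1, 30.3] [0.59, 0.0, 0.0]
[3.1, -23.8, 30.6] [0.59, 0.0, 0.0]
[3.1, -23.5, 30.8] [0.59, 0.0, 0.0]
```

Request:
{"name": "carry_out", "arguments": {"slide": [[0,-28.5,26],[0,-28.5,26],[0,-28.5,26],[0,-28.5,26],[0,-28.5,26]], "angular": [[0,0,0],[0,0,0],[0,0,0],[0,0,0],[0,0,0]], "jaw": [1,1,1,1,1]}}

```text
time: 0.6
position: [0.3538, 0.417, 0.2223]
tcp_rot: [0.162, 0.688, -0.162, 0.688]
force: [0.7, 0.1, 0.7]
opening: 1.005
```

Request:
{"name": "carry_out", "arguments": {"slide": [[0,-28.5,26],[0,-28.5,26],[0,-28.5,26],[0,-28.5,26],[0,-28.5,26]], "angular": [[0,0,0],[0,0,0],[0,0,0],[0,0,0],[0,0,0]], "jaw": [1,1,1,1,1]}}

```text
time: 1.1
position: [0.4065, 0.2316, 0.2225]
tcp_rot: [0.162, 0.688, -0.162, 0.688]
force: [0.1, 0.7, 0.1]
opening: 0.998
```

Request:
{"name": "carry_out", "arguments": {"slide": [[0,-28.5,26],[0,-28.5,26],[0,-28.5,26],[0,-28.5,26],[0,-28.5,26]], "angular": [[0,0,0],[0,0,0],[0,0,0],[0,0,0],[0,0,0]], "jaw": [1,1,1,1,1]}}

```text
time: 1.6
position: [0.4593, 0.0462, 0.2226]
tcp_rot: [0.162, 0.688, -0.162, 0.688]
force: [0.2, -0.1, 1.1]
opening: 0.994
```

```bash
python3 - <<'E'
from h import *
plan([.5025,-.1443,.16],51.8,5)
E
```

```text
t 1.6 pos [0.4593 0.0462 0.2226] jaw 63.55 F [ 0.23 -0.08  1.12] op 0.994 j [-0.54  0.12  0.33  2.06 -0.05  0.97  0.93]
tool-frame total [  62.5 -151.4  123.5] turn [ 1.175e+01 -1.000e-02 -0.000e+00]
[12.5, -30.3, 24.7] [2.35, -0.0, -0.0]
[12.5, -29.2, 25.9] [2.35, -0.0, -0.0]
[12.5, -28.1, 27.1] [2.35, -0.0, -0.0]
[12.5, -27.0, 28.2] [2.35, -0.0, -0.0]
[12.5, -25.8, 29.3] [2.35, -0.0, -0.0]
```

Request:
{"name": "carry_out", "arguments": {"slide": [[12.5,-30.3,24.7],[12.5,-29.2,25.9],[12.5,-28,27],[12.5,-27,28.2],[12.5,-26,29]], "angular": [[2.35,0,0],[2.35,0,0],[2.35,0,0],[2.35,0,0],[2.35,0,0]], "jaw": [1,1,1,1,1]}}

```text
time: 2.1
position: [0.5021, -0.1439, 0.1595]
tcp_rot: [0.232, 0.668, -0.232, 0.668]
force: [0.7, 0.3, -0.4]
opening: 0.997
```

```bash
python3 - <<'E'
from h import *
plan([.5025,-.1443,.016],51.8,5)
a=vision.read_camera('scene');b=vision.read_camera('top')
def cr(im,n):
    u,v=proj(n,[.5025,-.1443,.03])[0].astype(int); return cv2.resize(im[v-70:v+60,u-65:u+65,::-1],None,fx=3,fy=3,interpolation=cv2.INTER_CUBIC)
cv2.imwrite('pics/ap.png',np.hstack([cr(a,'scene'),cr(b,'top')]))
E
```

```text
t 2.1 pos [ 0.5021 -0.1439  0.1595] jaw 51.71 F [ 0.68  0.32 -0.39] op 0.997 j [-0.22  0.32  0.47  2.01 -0.19  0.85  1.25]
tool-frame total [ 1.435e+02 -1.000e-01  6.000e-01] turn [-0.09 -0.01  0.  ]
[28.7, -0.0, 0.1] [-0.02, -0.0, 0.0]
[28.7, -0.0, 0.1] [-0.02, -0.0, 0.0]
[28.7, -0.0, 0.1] [-0.02, -0.0, 0.0]
[28.7, -0.0, 0.1] [-0.02, -0.0, 0.0]
[28.7, -0.0, 0.1] [-0.02, -0.0, 0.0]
```

View pics/ap.png

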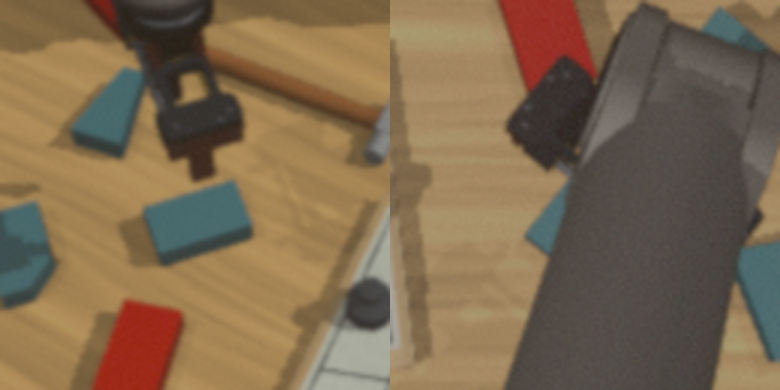

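The crop shows the gripper above the teal rectangle with the jaws across its width and nothing in the way. I'll go down now.

Request:
{"name": "carry_out", "arguments": {"slide": [[25,0,0],[25,0,0.5],[25,0,0],[25,0,0],[15,0,0]], "angular": [[0,0,0],[0,0,0],[0,0,0],[0,0,0],[0,0,0]], "jaw": [1,1,1,1,1]}}

```text
time: 2.7
position: [0.5015, -0.1415, 0.0434]
tcp_rot: [0.231, 0.669, -0.231, 0.667]
force: [0.7, 0.1, 0.3]
opening: 1.002
```

Request:
{"name": "carry_out", "arguments": {"slide": [[10,0,0],[10,0,0],[6,0,0],[4,0,0],[0,0,0]], "angular": [[0,0,0],[0,0,0],[0,0,0],[0,0,0],[0,0,0]], "jaw": [1,1,1,1,1]}}

```text
time: 3.2
position: [0.5025, -0.1427, 0.0151]
tcp_rot: [0.231, 0.668, -0.231, 0.668]
force: [-0.8, -1.1, 0.3]
opening: 1.001
```

Request:
{"name": "carry_out", "arguments": {"slide": [[0,0,0],[0,0,0],[0,0,0],[0,0,0],[0,0,0]], "angular": [[0,0,0],[0,0,0],[0,0,0],[0,0,0],[0,0,0]], "jaw": [0.9,0.8,0.75,0.7,0.66]}}

```text
time: 3.7
position: [0.5027, -0.1427, 0.0153]
tcp_rot: [0.231, 0.668, -0.231, 0.668]
force: [0.3, 0.0, 1.5]
opening: 0.679
```

Request:
{"name": "carry_out", "arguments": {"slide": [[0,0,0],[0,0,0],[0,0,0],[0,0,0],[0,0,0]], "angular": [[0,0,0],[0,0,0],[0,0,0],[0,0,0],[0,0,0]], "jaw": [0.4,0,0,0,0]}}

```text
time: 4.2
position: [0.5027, -0.1427, 0.0153]
tcp_rot: [0.232, 0.668, -0.231, 0.668]
force: [-0.6, 0.2, 5.4]
opening: 0.681
```

Request:
{"name": "carry_out", "arguments": {"slide": [[-5,0,0],[-15,0,0],[-20,0,0],[-25,0,0],[-25,0,0]], "angular": [[0,0,0],[0,0,0],[0,0,0],[0,0,0],[0,0,0]], "jaw": [0,0,0,0,0]}}

```text
time: 4.7
position: [0.5012, -0.1426, 0.1052]
tcp_rot: [0.231, 0.669, -0.232, 0.667]
force: [-0.2, -1.0, -4.8]
opening: 0.679
```

```bash
python3 - <<'E'
from h import *
plan([.5376,.2056,.105],97.3,15)
E
```

```text
t 4.7 pos [ 0.5012 -0.1426  0.1052] jaw 51.79 F [-0.24 -0.96 -4.83] op 0.679 j [-0.19  0.41  0.44  2.05 -0.25  0.74  1.3 ]
tool-frame total [ 1.000e-01  2.961e+02 -1.868e+02] turn [-4.551e+01 -1.600e-01  4.000e-02]
[0.0, 19.7, -12.5] [-3.03, -0.01, 0.0]
[0.0, 20.4, -11.4] [-3.03, -0.01, 0.0]
[0.0, 20.9, -10.3] [-3.03, -0.01, 0.0]
[0.0, 21.5, -9.2] [-3.03, -0.01, 0.0]
[0.0, 21.9, -8.0] [-3.03, -0.01, 0.0]
[0.0, 22.3, -6.9] [-3.03, -0.01, 0.0]
[0.0, 22.6, -5.7] [-3.03, -0.01, 0.0]
[0.0, 22.9, -4.5] [-3.03, -0.01, 0.0]
[0.0, 23.1, -3.2] [-3.03, -0.01, 0.0]
[0.0, 23.3, -2.0] [-3.03, -0.01, 0.0]
[0.0, 23.3, -0.8] [-3.03, -0.01, 0.0]
[0.0, 23.3, 0.5] [-3.03, -0.01, 0.0]
[0.0, 23.3, 1.7] [-3.03, -0.01, 0.0]
[0.0, 23.2, 2.9] [-3.03, -0.01, 0.0]
[0.0, 23.0, 4.1] [-3.03, -0.01, 0.0]
```

Request:
{"name": "carry_out", "arguments": {"slide": [[0,19.7,-12.5],[0,20.4,-11.4],[0,21,-10.3],[0,21.5,-9.2],[0,22,-8]], "angular": [[-3,0,0],[-3,0,0],[-3,0,0],[-3,0,0],[-3,0,0]], "jaw": [0,0,0,0,0]}}

```text
time: 5.2
position: [0.5137, -0.0256, 0.1046]
tcp_rot: [0.141, 0.693, -0.142, 0.692]
force: [0.8, 0.0, -5.6]
opening: 0.681
```

Request:
{"name": "carry_out", "arguments": {"slide": [[0,22.3,-7],[0,22.6,-5.7],[0,23,-4.5],[0,23,-3.2],[0,23,-2]], "angular": [[-3,0,0],[-3,0,0],[-3,0,0],[-3,0,0],[-3,0,0]], "jaw": [0,0,0,0,0]}}

```text
time: 5.7
position: [0.5272, 0.091, 0.105]
tcp_rot: [0.049, 0.705, -0.049, 0.705]
force: [0.9, 0.8, -5.0]
opening: 0.68
```

Request:
{"name": "carry_out", "arguments": {"slide": [[0,23,-1],[0,23,0.5],[0,23,2],[0,20,3],[0,10,2]], "angular": [[-3,0,0],[-3,0,0],[-3,0,0],[-3,0,0],[-3,0,0]], "jaw": [0,0,0,0,0]}}

```text
time: 6.2
position: [0.5392, 0.1912, 0.1051]
tcp_rot: [-0.044, 0.706, 0.045, 0.706]
force: [-0.2, 0.1, -4.8]
opening: 0.675
```

```bash
python3 - <<'E'
from h import *
plan([.5376,.2056,.045],97.3,5)
a=vision.read_camera('scene');b=vision.read_camera('top')
cv2.imwrite('pics/bt.png',b[...,::-1]);cv2.imwrite('pics/bs.png',a[...,::-1])
def cr(im,n):
    u,v=proj(n,[.54,.2,.05])[0].astype(int); return cv2.resize(im[max(v-65,0):v+65,u-65:u+65,::-1],None,fx=3,fy=3,interpolation=cv2.INTER_CUBIC)
cv2.imwrite('pics/ov.png',np.hstack([cr(a,'scene'),cr(b,'top')]))
E
```

```text
t 6.2 pos [0.5392 0.1912 0.1051] jaw 97.18 F [-0.23  0.06 -4.85] op 0.675 j [-0.59  0.45  0.18  1.92 -0.11  0.78  1.35]
tool-frame total [60.1 14.4  0.2] turn [-0.12  0.02 -0.05]
[12.0, 2.9, 0.0] [-0.02, 0.0, -0.01]
[12.0, 2.9, 0.0] [-0.02, 0.0, -0.01]
[12.0, 2.9, 0.0] [-0.02, 0.0, -0.01]
[12.0, 2.9, 0.0] [-0.02, 0.0, -0.01]
[12.0, 2.9, 0.0] [-0.02, 0.0, -0.01]
```

View pics/ov.png

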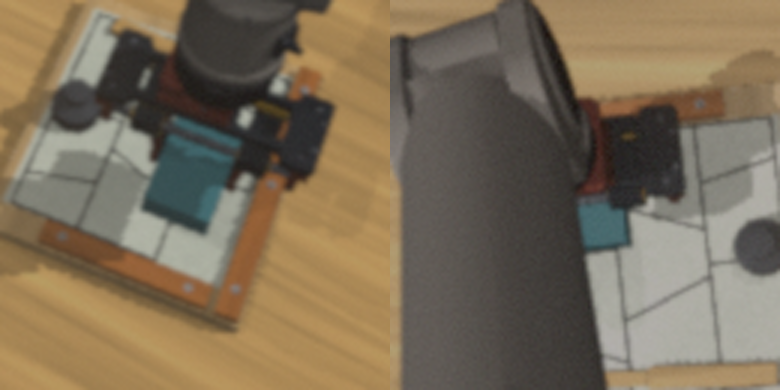

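The slab is held level over the board, about 12 mm and 26 mm short of the laths. The weight at right (760,245 in the crop) is clear. Lowering.

Request:
{"name": "carry_out", "arguments": {"slide": [[15,4,0],[20,4,0],[15,4,0],[10,0,0],[0,0,0]], "angular": [[0,0,0],[0,0,0],[0,0,0],[0,0,0],[0,0,0]], "jaw": [0,0,0,0,0]}}

```text
time: 6.8
position: [0.5364, 0.1989, 0.0433]
tcp_rot: [-0.042, 0.707, 0.041, 0.705]
force: [-0.5, -0.6, -5.1]
opening: 0.683
```

Request:
{"name": "carry_out", "arguments": {"slide": [[2,0,0],[2,0,0],[2,0,0],[1,0,0],[1,0,0]], "angular": [[0,0,0],[0,0,0],[0,0,0],[0,0,0],[0,0,0]], "jaw": [0,0,0,0,0]}}

```text
time: 7.3
position: [0.5378, 0.2, 0.0373]
tcp_rot: [-0.042, 0.706, 0.042, 0.706]
force: [-0.6, -0.5, -5.7]
opening: 0.677
```

Request:
{"name": "carry_out", "arguments": {"slide": [[0,0,0],[0.5,0,0],[0.5,0,0],[0.5,0,0],[0,0,0]], "angular": [[0,0,0],[0,0,0],[0,0,0],[0,0,0],[0,0,0]], "jaw": [0,0,0,0,0]}}

```text
time: 7.8
position: [0.5375, 0.2, 0.0356]
tcp_rot: [-0.042, 0.706, 0.042, 0.706]
force: [-1.2, -0.3, -4.8]
opening: 0.68
```

Request:
{"name": "carry_out", "arguments": {"slide": [[0.5,0,0],[0.5,0,0],[0.5,0,0],[0.5,0,0],[0,0,0]], "angular": [[0,0,0],[0,0,0],[0,0,0],[0,0,0],[0,0,0]], "jaw": [0,0,0,0,0]}}

```text
time: 8.3
position: [0.5375, 0.2, 0.0336]
tcp_rot: [-0.042, 0.706, 0.042, 0.706]
force: [0.2, 0.0, -4.5]
opening: 0.68
```

```bash
python3 - <<'E'
from h import *
plan([.548,.219,.0333],97.3,1)
E
```

```text
t 8.3 pos [0.5375 0.2    0.0336] jaw 96.79 F [ 0.23  0.02 -4.52] op 0.68 j [-0.59  0.56  0.16  1.95 -0.14  0.64  1.35]
tool-frame total [ 0.3 17.7 12.6] turn [-0.51 -0.01  0.  ]
[0.3, 17.7, 12.6] [-0.51, -0.01, 0.0]
```

Request:
{"name": "carry_out", "arguments": {"slide": [[0.4,0,0],[0.4,0,0],[0.4,0,0],[0,0,0],[0,0,0]], "angular": [[-0.5,0,0],[0,0,0],[0,0,0],[0,0,0],[0,0,0]], "jaw": [0,0,0,0,0]}}

```text
time: 8.8
position: [0.5377, 0.2, 0.0333]
tcp_rot: [-0.045, 0.706, 0.045, 0.706]
force: [-3.6, -1.2, 6.4]
opening: 0.674
```

Request:
{"name": "carry_out", "arguments": {"slide": [[-0.6,0,0],[0,3,2],[0,3,2],[0,3,2],[0,0,0]], "angular": [[0,0,0],[0,0,0],[0,0,0],[0,0,0],[0,0,0]], "jaw": [0,0,0,0,0]}}

```text
time: 9.3
position: [0.5432, 0.2101, 0.0333]
tcp_rot: [-0.045, 0.705, 0.045, 0.706]
force: [-0.6, -2.7, 3.1]
opening: 0.683
```

```bash
python3 - <<'E'
from h import *
plan([.548,.219,.0333],97.3,1)
E
```

```text
t 9.3 pos [0.5432 0.2101 0.0333] jaw 97.3 F [-0.62 -2.69  3.06] op 0.683 j [-0.6   0.57  0.16  1.93 -0.14  0.65  1.34]
tool-frame total [0.  8.2 5.9] turn [-0.    0.07 -0.02]
[0.0, 8.2, 5.9] [-0.0, 0.07, -0.02]
```

Request:
{"name": "carry_out", "arguments": {"slide": [[-0.3,1.5,0],[0,1.5,0],[0,1,0],[0,1,0],[0,0,0]], "angular": [[0,0,0],[0,0,0],[0,0,0],[0,0,0],[0,0,0]], "jaw": [0,0,0,0,0]}}

```text
time: 9.8
position: [0.5419, 0.215, 0.0333]
tcp_rot: [-0.045, 0.706, 0.045, 0.706]
force: [0.8, -2.5, -0.1]
opening: 0.677
```

Request:
{"name": "carry_out", "arguments": {"slide": [[0,0.5,0],[0,0.5,0],[0,0.5,0],[0,0.5,0],[0,0,0]], "angular": [[0,0,0],[0,0,0],[0,0,0],[0,0,0],[0,0,0]], "jaw": [0,0,0,0,0]}}

```text
time: 10.3
position: [0.5414, 0.2167, 0.0333]
tcp_rot: [-0.045, 0.706, 0.045, 0.706]
force: [0.7, -1.1, 0.4]
opening: 0.68
```

Request:
{"name": "carry_out", "arguments": {"slide": [[0,0.5,0],[0,0.5,0],[0,0.5,0],[0,0.5,0],[0,0,0]], "angular": [[0,0,0],[0,0,0],[0,0,0],[0,0,0],[0,0,0]], "jaw": [0,0,0,0,0]}}

```text
time: 10.8
position: [0.5412, 0.2187, 0.0334]
tcp_rot: [-0.045, 0.706, 0.045, 0.706]
force: [0.1, -2.8, 1.7]
opening: 0.679
```

Request:
{"name": "carry_out", "arguments": {"slide": [[0,0.4,0],[0,0.4,0],[0,0.4,0],[0,0,0],[0,0,0]], "angular": [[0,0,0],[0,0,0],[0,0,0],[0,0,0],[0,0,0]], "jaw": [0,0,0,0,0]}}

```text
time: 11.3
position: [0.5411, 0.2197, 0.0333]
tcp_rot: [-0.045, 0.706, 0.045, 0.706]
force: [0.9, -2.7, 1.7]
opening: 0.682
```

Request:
{"name": "carry_out", "arguments": {"slide": [[-0.1,0.4,0],[0,0.4,0],[0,0.4,0],[0,0,0],[0,0,0]], "angular": [[0,0,0],[0,0,0],[0,0,0],[0,0,0],[0,0,0]], "jaw": [0,0,0,0,0]}}

```text
time: 11.8
position: [0.5411, 0.2197, 0.0334]
tcp_rot: [-0.045, 0.706, 0.044, 0.706]
force: [1.0, -5.9, 0.9]
opening: 0.681
```

Request:
{"name": "carry_out", "arguments": {"slide": [[0,0.4,0],[0,0.4,0],[0,0.4,0],[0,0,0],[0,0,0]], "angular": [[0,0,0],[0,0,0],[0,0,0],[0,0,0],[0,0,0]], "jaw": [0,0,0,0,0]}}

```text
time: 12.3
position: [0.5411, 0.2198, 0.0334]
tcp_rot: [-0.046, 0.706, 0.044, 0.706]
force: [0.7, -9.0, 2.6]
opening: 0.685
```

```bash
python3 - <<'E'
from h import *
plan([.548,.219,.0333],97.3,1); print(bot.get_obs()['moment'])
a=vision.read_camera('scene')
cv2.imwrite('pics/s2.png',a[...,::-1])
u,v=proj('scene',[.55,.22,.04])[0].astype(int); cv2.imwrite('pics/s2c.png',cv2.resize(a[v-55:v+55,u-65:u+65,::-1],None,fx=5,fy=5,interpolation=cv2.INTER_CUBIC))
E
```

```text
t 12.3 pos [0.5411 0.2198 0.0334] jaw 97.23 F [ 0.73 -8.98  2.6 ] op 0.685 j [-0.61  0.58  0.16  1.92 -0.14  0.65  1.33]
tool-frame total [ 0.1 -1.6  6.7] turn [-0.07 -0.03  0.15]
[0.1, -1.6, 6.7] [-0.07, -0.03, 0.15]
[-1.76269361 -0.20722602  0.21419869]
```

View pics/s2c.png

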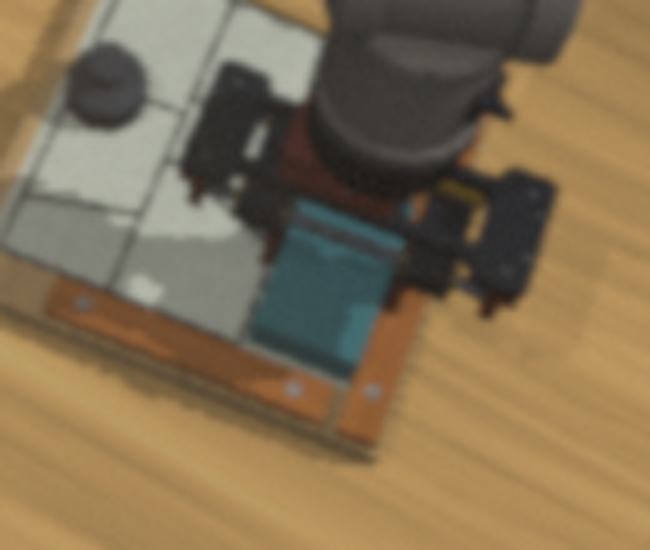

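The slab now bears on the long lath at about (380,330) in the crop, where the y position stopped and the force is rising. A gap of roughly 6 mm to the short lath is still visible. Next I'll slide along it.

Request:
{"name": "carry_out", "arguments": {"slide": [[-0.2,-0.4,1],[0,0,1],[0,0,1],[0,0,1],[0,0,0]], "angular": [[0,0,0],[0,0,0],[0,0,0],[0,0,0],[0,0,0]], "jaw": [0,0,0,0,0]}}

```text
time: 12.85
position: [0.5419, 0.22, 0.0333]
tcp_rot: [-0.046, 0.708, 0.044, 0.703]
force: [-7.7, -8.6, 10.2]
opening: 0.682
```

Request:
{"name": "carry_out", "arguments": {"slide": [[0,0,0.5],[0,0,0.5],[0,0,0.5],[0,0,0.5],[0,0,0]], "angular": [[0,0,0],[0,0,0],[0,0,0],[0,0,0],[0,0,0]], "jaw": [0,0,0,0,0]}}

```text
time: 13.35
position: [0.5423, 0.2202, 0.0333]
tcp_rot: [-0.046, 0.709, 0.044, 0.702]
force: [-12.0, -8.1, 14.0]
opening: 0.679
```

Request:
{"name": "carry_out", "arguments": {"slide": [[-0.4,0,0],[-0.4,0,0],[-0.4,0,0],[0,0,0],[0,0,0]], "angular": [[0,0,0],[0,0,0],[0,0,0],[0,0,0],[0,0,0]], "jaw": [0,0,0,0,0]}}

```text
time: 13.85
position: [0.5438, 0.2203, 0.0334]
tcp_rot: [-0.046, 0.708, 0.044, 0.703]
force: [-2.9, -7.9, -0.4]
opening: 0.684
```

```bash
python3 - <<'E'
from h import *
plan([.548,.219,.0333],97.3,1); print(bot.get_obs()['moment'])
E
```

```text
t 13.85 pos [0.5438 0.2203 0.0334] jaw 97.29 F [-2.88 -7.92 -0.37] op 0.684 j [-0.61  0.58  0.16  1.91 -0.14  0.67  1.33]
tool-frame total [ 0.1 -1.8  4. ] turn [-0.01 -0.38  0.17]
[0.1, -1.8, 4.0] [-0.01, -0.38, 0.17]
[-1.56347702  0.89991031  0.18918256]
```

Request:
{"name": "carry_out", "arguments": {"slide": [[0,-0.2,0.5],[0,0,0.5],[-0.1,0,0.5],[0,0,0.5],[0,0,0]], "angular": [[0,0,0],[0,0,0],[0,0,0],[0,0,0],[0,0,0]], "jaw": [0,0,0,0,0]}}

```text
time: 14.35
position: [0.546, 0.2206, 0.0335]
tcp_rot: [-0.046, 0.708, 0.044, 0.704]
force: [-3.2, -6.6, -2.3]
opening: 0.681
```

Request:
{"name": "carry_out", "arguments": {"slide": [[0,0,0.5],[0,0,0.5],[0,0,0.5],[0,0,0.5],[0,0,0]], "angular": [[0,0,0],[0,0,0],[0,0,0],[0,0,0],[0,0,0]], "jaw": [0,0,0,0,0]}}

```text
time: 14.85
position: [0.548, 0.2209, 0.0335]
tcp_rot: [-0.046, 0.708, 0.044, 0.704]
force: [-2.6, -6.4, -2.0]
opening: 0.682
```

Request:
{"name": "carry_out", "arguments": {"slide": [[0,0,0.4],[0,0,0.4],[0,0,0.4],[0,0,0],[0,0,0]], "angular": [[0,0,0],[0,0,0],[0,0,0],[0,0,0],[0,0,0]], "jaw": [0,0,0,0,0]}}

```text
time: 15.35
position: [0.5482, 0.2209, 0.0334]
tcp_rot: [-0.046, 0.708, 0.044, 0.703]
force: [-6.7, -6.8, 0.7]
opening: 0.682
```

Request:
{"name": "carry_out", "arguments": {"slide": [[-0.2,0,0.3],[-0.2,0,0.3],[0,0,0.3],[0,0,0],[0,0,0]], "angular": [[0,0,0],[0,0,0],[0,0,0],[0,0,0],[0,0,0]], "jaw": [0,0,0,0,0]}}

```text
time: 15.85
position: [0.5483, 0.2209, 0.0335]
tcp_rot: [-0.046, 0.709, 0.044, 0.702]
force: [-7.3, -7.4, 0.5]
opening: 0.677
```

```bash
python3 - <<'E'
from h import *
plan([.548,.219,.0333],97.3,1); print(bot.get_obs()['moment'])
a=vision.read_camera('scene')
cv2.imwrite('pics/s3.png',a[...,::-1])
u,v=proj('scene',[.58,.24,.03])[0].astype(int); cv2.imwrite('pics/s3c.png',cv2.resize(a[v-35:v+35,u-40:u+40,::-1],None,fx=8,fy=8,interpolation=cv2.INTER_CUBIC))
E
```

```text
t 15.85 pos [0.5483 0.2209 0.0335] jaw 97.31 F [-7.33 -7.35  0.48] op 0.677 j [-0.61  0.59  0.16  1.9  -0.14  0.68  1.33]
tool-frame total [ 0.2 -1.9 -0.5] turn [ 0.01 -0.55  0.18]
[0.2, -1.9, -0.5] [0.01, -0.55, 0.18]
[-1.47501785  1.49246333  0.14740022]
```

View pics/s3c.png

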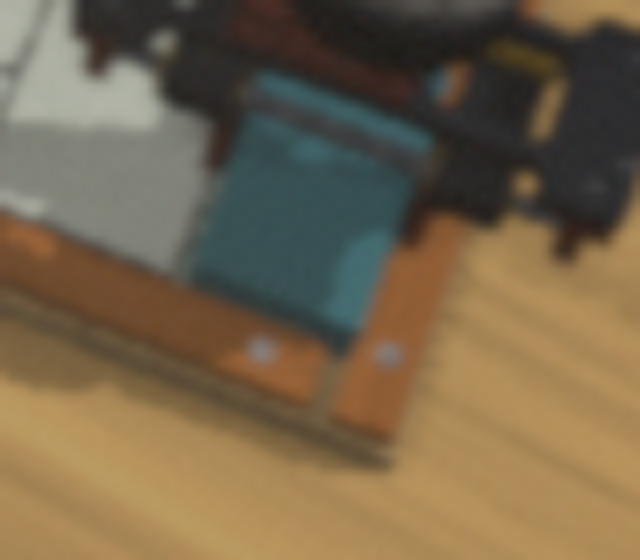

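The crop shows no gap left at the short lath (about (270,320)), and the slab is also against the long lath. To check it is contact and not drag, I'll push slightly more with less downward load.

Request:
{"name": "carry_out", "arguments": {"slide": [[-0.1,0.2,0.3],[-0.1,0,0.3],[0,0,0],[0,0,0],[0,0,0]], "angular": [[0,0,0],[0,0,0],[0,0,0],[0,0,0],[0,0,0]], "jaw": [0,0,0,0,0]}}

```text
time: 16.4
position: [0.5483, 0.2209, 0.0335]
tcp_rot: [-0.046, 0.709, 0.044, 0.702]
force: [-8.0, -8.0, -0.6]
opening: 0.681
```

Request:
{"name": "carry_out", "arguments": {"slide": [[0,0,0],[0,0,0],[0,0,0],[0,0,0],[0,0,0]], "angular": [[0,0,0],[0,0,0],[0,0,0],[0,0,0],[0,0,0]], "jaw": [0,0,0,0,0]}}

```text
time: 16.9
position: [0.5483, 0.2209, 0.0335]
tcp_rot: [-0.046, 0.709, 0.044, 0.702]
force: [-9.5, -7.0, -0.1]
opening: 0.678
```

```bash
python3 - <<'E'
from h import *
for n in("scene","top"):
    im=vision.read_camera(n); cv2.imwrite(f'pics/end_{n}.png',im[...,::-1])
plan([.548,.219,.0333],97.3,1); print(bot.get_obs()['moment'])
E
```

```text
t 17.0 pos [0.5483 0.221  0.0335] jaw 97.3 F [-8.22 -7.37  0.05] op 0.678 j [-0.61  0.59  0.16  1.9  -0.14  0.68  1.33]
tool-frame total [ 0.2 -1.9 -0.5] turn [ 0.   -0.61  0.19]
[0.2, -1.9, -0.5] [0.0, -0.61, 0.19]
[-1.50950607  1.78024404  0.17858826]
```

View pics/end_scene.png

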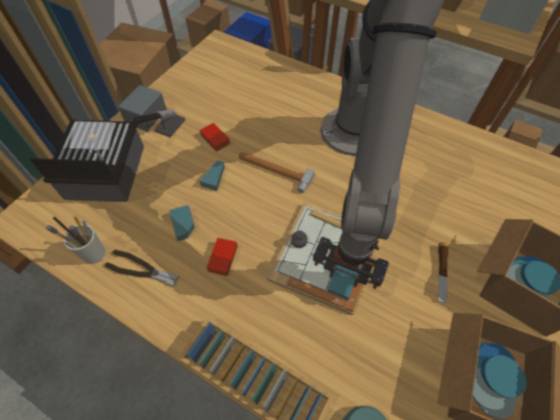

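The wide view shows the slab in the corner at about (342,282), with the other slabs, the weight and the fid not visibly moved. The pose held still as the push rose to about 9 N and 6 N, so I'm handing in.

```bash
python3 -c "
from cell import bot
print(bot.sign_off())"
```

```text
the job is handed in; nothing more can be done
None
```

The plain rectangular slab is in the corner, against both laths, and the arm is still holding it there with a light push. I gripped it across its 60 mm width, lifted it clear of the bench, laid it on the board, slid it onto the long lath and then along it to the short one. I handed in at about 17 s.

**Last checks:**
- **Position:** the tool stayed still to 0.1 mm while I pushed slightly harder.
- **Push:** about 9 N toward the short lath and 6 N toward the long one. Some of this is drag: sliding drag was about 3.4 N, which should leave clearly more than 1.5 N on each lath. The two lath contact forces can't be read separately, so that is an inference.
- **Squareness:** the jaw direction agreed with the measured lath angle to within 0.1°, and the close-up showed no gap at either lath. The tool leans about 0.6° under the push, within the 2° allowed if the slab leans with it.
- **Everything else:** the other slabs and the weight did not look moved in the last picture; I did not measure them. The fid is partly hidden by the arm there, but nothing went near it.

**What disagreed:** the slab stuck once on the way to the short lath, with the downward load up to about 14 N. I eased the load off and it slid on. It came to rest about 2 mm further toward the long lath than the camera estimate, so I relied on the contact rather than the estimate.

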